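# Hold the tool chest lid for fitting its stay

## Robot

A 7-joint arm with a two-finger parallel gripper is mounted at the origin on the work surface. World frame = base frame: x ahead of the robot, y to its left, z up, the work surface at z = 0. Lengths are in m, angles in rad, forces in N, time in s.
With the tool pointing down it reaches from about 0.4 to 0.875 m from the base axis. Payload 19.3 kg.
Tool frame: the origin (TCP) lies at the very end of the fingers, on their centre line; the grasp point (between the pads) lies 19 mm behind it; y points along the fingers, x is the direction in which the jaws open and shut, and the axes are right-handed (so a half turn about y gives the same grasp; the last joint's range is limited). The gripper opens to 85 mm and grips with 20 to 120 N. Pads are 22 mm wide; open, the fingers measure 114 mm over their backs; the gripper's body (76 mm by 85 mm) begins 54 mm behind the grasp point. The pads swing forward as they close: fully open they stand 13 mm farther back than shut.
Start: joints at [1.043, 0.521, -0.036, 1.599, 0.021, 1.021, -0.113], TCP at [0.276, -0.561, 0.231] pointing down, gripper open.
Joint ranges: [-2.91, 2.91], [-0.3, 2.13], [-1.5, 1.42], [0.17, 2.43], [-1.26, 4.41], [0.16, 1.93], [-2.52, 2.52]. Speed limits (rad/s): [1.89, 1.89, 2.39, 2.39, 3.01, 3.01, 3.01].

## Interface

Orientations are given as [roll, pitch, yaw] about the fixed x, y, z axes, in that order (R = Rz(yaw) Ry(pitch) Rx(roll)).
In Python, from workcell import bot gives the robot as it stands. The module is installed in compiled form; this text tells all that it offers.
- The arm moves only by the shell command python3 -m crank 'ROWS' [FORCE]. ROWS is JSON, a list of rows, each an object of numbers: "hand": the closure, from 0 (fully open) to 1 (shut); "dx", "dy", "dz": the shift along the tool's x, y, z in mm; "yaw": the turn about the tool's y in rad. In form: [{"hand": .., "dx": .., "dy": .., "dz": .., "yaw": ..}, ...]. A call has 1 to 12 rows; each row is the pose to reach, as a shift and turn from the pose commanded when the call began, along the tool's axes at that moment; what a row does not reach only later rows make up. A row lasts 1/12 s, in which the tool goes at most 41.7 mm and 7.16 degrees, less where a joint would pass 70% of its speed; a pose out of reach is approached as far as the arm can. A call with a gripper value outside its range is refused whole. The fingers move at their own pace and stop on an object; FORCE is the grip in N (left out, the last holds). Time passes only in rows, so rows that repeat a pose let the fingers close. It gives the time, the measured TCP pose, the force and the opening at its end, in the units of the state.
- bot.observe(): the state, without advancing time (a new reading comes with each control period).
- bot.grab_frame(name): name is "scene" or "top"; returns the picture (400x640x3 uint8, red, green, blue); there is no depth.
- bot.camera_info(name): a dict with "fx", "fy", "cx", "cy" (pixels), "rvec" (rotation vector, rad) and "tvec" (3), from world to camera coordinates, as OpenCV has them. Camera axes: x right, y down, z forward; pixel columns grow to the right and rows downward; lengths in m; the calibration is good to about 2 mm. A picture is of the moment at which its call begins. camera_info takes no time and is no camera call.
- bot.job_done(): hands the job in, once; it reports no verdict.
The state is a dict: "clock": time; "qpos": joint angles; "qd": joint speeds; "joint_efforts": joint torques, N m; "position": TCP position; "tool_rot": TCP orientation; "force": force on the tool from outside, world axes, zero at the start; "moment": the same for the moment, N m; "grip_width": finger opening in m.
Only numpy, scipy, OpenCV 4.12 (cv2) and the standard library are available. Lean on these libraries where they do the work, as an engineer would, in place of code of your own. Each camera call takes 0.05 s, during which the arm holds its last target.

## Task

The stay of the tread-plate tool chest has been taken off, so its lid falls shut by itself. Take the belt pulley off the closed lid and lay it flat in the yellow tray without dropping it, then lift the lid and keep holding it open with the gripper at 50 degrees from closed, the red mark on its guide hoop, so that I can fit the new gas strut. Finish while still holding the lid there, and leave the brake disc, the strut and the carton where they are.

Things in the scene. Friction and masses are not known exactly. Their poses are not given: they have to be found in the camera images.
- chest: Grey tool chest, 240 (x) x 260 (y) x 120 mm high, fixed to the bench; origin at the centre of its underside, z up, x from the handle side (facing the robot) to the hinge side. On its +y side, 6 mm outside the wall, stands a fixed hoop of 3 mm radius bar: a quarter circle of 100 mm radius about the hinge line, up to 100 mm above the rim, with a red collar at 50 degrees.
- lid (a joint): Hinge of the aluminium tread-plate lid (240 x 260 x 6 mm, 0.4 to 0.8 kg): 0 is closed, it grows to 1.75 rad as the near edge swings up and away from the robot; 50 degrees is 0.873 rad. Almost frictionless, no spring: below upright it falls shut under its weight.
- lid_hinge (a point): Middle of the hinge line, on the chest's far rim: chest frame x = +120, y = 0, z = 120.5 mm. The hinge line runs along the chest's y axis.
- lid_handle (a point): Middle of the black bar handle on the lid, round, 11 mm thick, 100 mm long (about 75 mm free between its posts) along the chest's y axis, on a post at each end. With the lid closed it lies 210 mm from the hinge line towards the robot, 41 mm above the hinge line and 35 mm above the lid's top face; it turns with the lid.
- pulley: Steel belt pulley, 56 mm diameter, 26 mm high with a shallow groove round its middle, and a 26 mm wide hub 6 mm higher on top; 0.2 to 0.45 kg. Lies flat, loose, on the lid behind the handle; origin at the centre of its underside (126.5 mm above the bench at the start), z up.
- tray: Yellow open tray, 200 (x) x 160 (y) x 45 mm high, walls and floor 5 mm thick, fixed to the bench; to the left or the right of the chest. Origin at the centre of its underside.
- brake_disc: Bystander: vented brake disc lying flat, 170 mm diameter, 45 mm high, loose; on the other side of the chest from the tray. Origin at the centre of its underside.
- strut: Bystander: the new gas strut, loose, lying on the bench beside the chest on its left or right, 211 mm long along its x axis, 18 mm thick. Origin near its middle, at the underside.
- carton: Bystander: upright filter carton, 70 x 70 x 100 mm high, cardboard with a green band, loose, beside the chest on the side away from the strut. Origin at the centre of its underside.

How it is judged:
On the way:
1. the pulley lies flat and released in the tray while the lid is still closed (x of pulley in the frame of tray between -0.09 and 0.09 m and y of pulley in the frame of tray between -0.07 and 0.07 m and z of pulley in the frame of tray below 0.015 m and angle between pulley's own z axis and vertical below 0.2 rad and linear speed of pulley below 0.05 m/s and contact force between the fingers and pulley below 0.1 N and value of joint lid below 0.05 rad), for 0.2 s.
At the end, for the whole second after the job is handed in: The gripper's fingers hold the lid still at 50 degrees, give or take 5, nothing else props it, and the pulley lies flat, at rest and released on the tray's floor (value of joint lid between 0.786 and 0.96 rad and velocity of joint lid between -0.05 and 0.05 rad/s and contact force between the fingers and lid above 0.5 N and contact force between each of lid, the fingers and pulley below 0.1 N and contact force between lid and brake_disc below 0.1 N and contact force between lid and strut below 0.1 N and contact force between lid and carton below 0.1 N and x of pulley in the frame of tray between -0.09 and 0.09 m and y of pulley in the frame of tray between -0.07 and 0.07 m and z of pulley in the frame of tray below 0.015 m and angle between pulley's own z axis and vertical below 0.2 rad and linear speed of pulley below 0.05 m/s); the arm keeps its last pose, push and grip.
It fails at once if the brake disc, the strut or the carton is pushed more than 30 mm away (distance of any of brake_disc, strut, carton from where it was at the start of the episode above 0.03 m).
It fails at once if the carton is knocked over (angle between carton's own z axis and vertical above 0.5 rad).
It fails at once if the pulley is dropped or thrown (moves faster than 0.8 m/s with no finger on it) (contact force between the fingers and pulley below 0.01 N and linear speed of pulley above 0.8 m/s).
It fails at once if the lid is opened while the pulley still lies on it (value of joint lid above 0.15 rad and contact force between pulley and lid above 0.1 N).
It also fails if it takes over 51 s, if anything falls off the work surface, if the arm or the gripper's body presses on something with over 40 N, if the wrist force passes 120 N, or if a joint passes its speed limit or range.

## Working session

There is one attempt and no reset: what is moved stays moved. The work goes in short steps, Python scripts to look and compute and a shell command to move; the robot and the scene stay as the last step left them, time stands still between calls to the robot, and variables do not carry over. Pictures are saved under pics/ and viewed, and the job is handed in when it is done.

```bash
mkdir -p pics; ls; python3 - <<'E'
from workcell import bot
import cv2
s=bot.observe(); print(s)
for n in("scene","top"):
    im=bot.grab_frame(n); cv2.imwrite(f"pics/{n}0.png",im[:,:,::-1]); print(bot.camera_info(n))
E
```

```text
pics
{'clock': 0.0, 'qpos': array([ 1.04282691,  0.52198897, -0.03636183,  1.60000241,  0.02124541,
        1.02110292, -0.11277731]), 'qd': array([ 0.00122759,  0.0001889 , -0.00018257, -0.00076841, -0.00031791,
       -0.00040335,  0.00055814]), 'joint_efforts': array([-2.11582687e-04, -9.27092528e+01,  1.98002435e+00, -3.69928944e+01,
        1.78687682e-02,  8.18172324e-03, -8.36879212e-05]), 'position': array([ 0.27604281, -0.56036221,  0.23074297]), 'tool_rot': array([-1.57089764e+00,  1.11062697e-03, -1.11296075e+00]), 'force': array([ 1.03733827, -0.5206698 ,  0.00924198]), 'moment': array([-0.03653521,  0.03752477,  0.02580992]), 'grip_width': 0.08505537148439418}
{'fx': 436.8972604653686, 'fy': 436.8972604653686, 'cx': 325.17454686691866, 'cy': 201.0254491813609, 'rvec': array([ 1.63958543,  2.08619842, -0.71958311]), 'tvec': array([ 0.13982611, -0.38485264,  1.6124907 ])}
{'fx': 449.36811365173855, 'fy': 449.36811365173855, 'cx': 326.8999033970943, 'cy': 204.74413686309367, 'rvec': array([ 2.14247744, -2.16611749,  0.16464621]), 'tvec': array([0.00157423, 0.6056937 , 1.18842746])}
```

View pics/scene0.png

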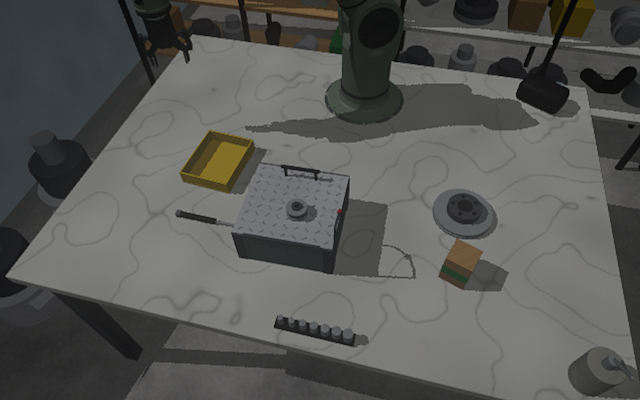

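View pics/top0.png

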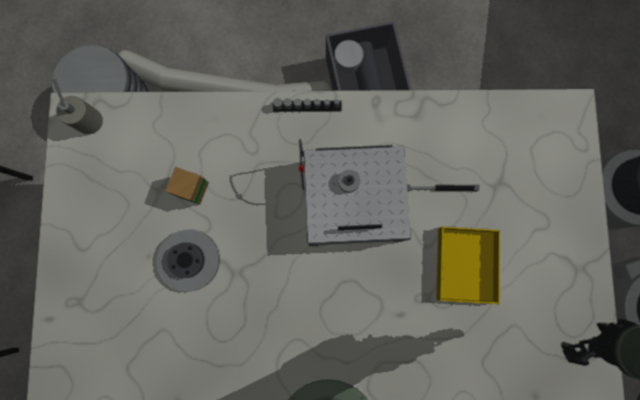

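The top view shows the chest at about (357,195), the pulley near (348,181), the handle near (360,227) and the tray near (469,266). The strut lies to the right of the chest, with the carton and disc on the left. I'll enlarge both views to read them more exactly.

```bash
python3 - <<'E'
import cv2
a=cv2.imread("pics/top0.png")[130:310,290:510]; cv2.imwrite("pics/topc.png",cv2.resize(a,None,fx=3.6,fy=3.3,interpolation=cv2.INTER_CUBIC))
a=cv2.imread("pics/scene0.png")[120:280,170:370]; cv2.imwrite("pics/scenec.png",cv2.resize(a,None,fx=3.5,fy=3.5,interpolation=cv2.INTER_CUBIC))
E
```

```text
(no output)
```

View pics/topc.png

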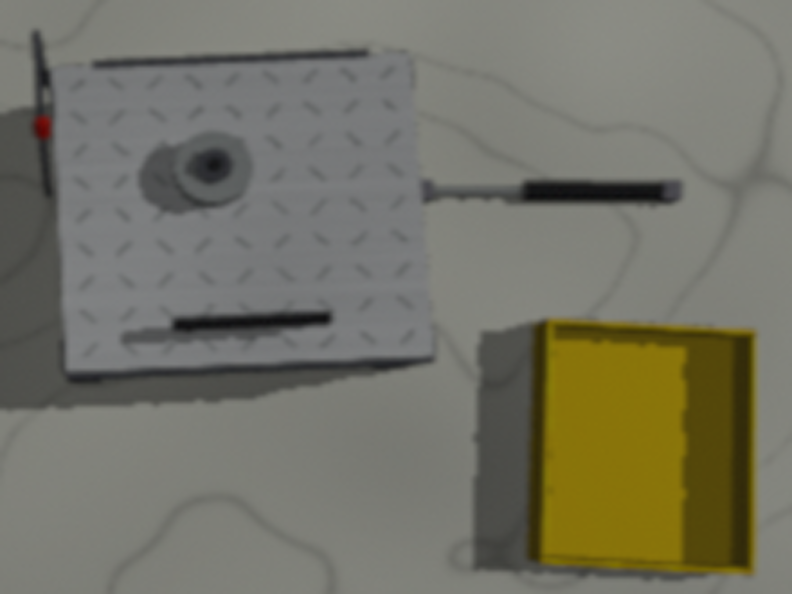

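View pics/scenec.png

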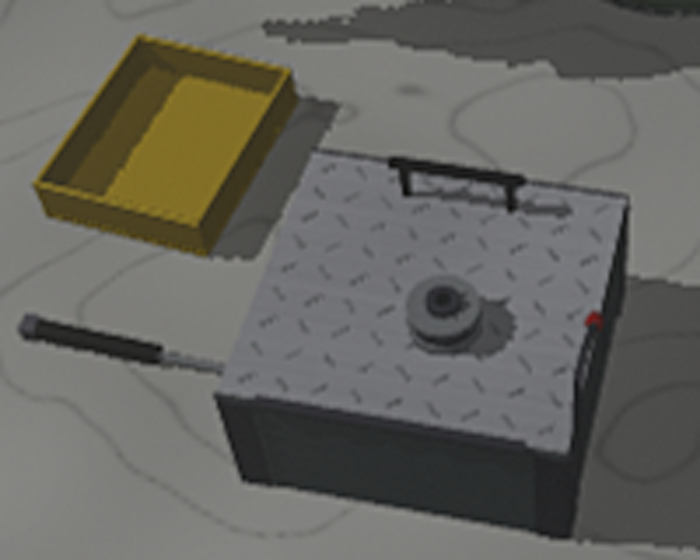

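```bash
cat > h.py <<'E'
from workcell import bot
import cv2, numpy as np
from scipy.spatial.transform import Rotation as Rr
def ray(n,u,v,z):
    c=bot.camera_info(n); R=Rr.from_rotvec(c['rvec']).as_matrix(); t=c['tvec']
    d=R.T@np.array([(u-c['cx'])/c['fx'],(v-c['cy'])/c['fy'],1]); o=-R.T@t
    return o+d*(z-o[2])/d[2]
def proj(n,p):
    c=bot.camera_info(n); K=np.array([[c['fx'],0,c['cx']],[0,c['fy'],c['cy']],[0,0,1]])
    return cv2.projectPoints(np.array(p,float).reshape(-1,3),c['rvec'],c['tvec'],K,None)[0][:,0]
T=lambda x,y,z:ray('top',290+(x+.5)/3.6-.5,130+(y+.5)/3.3-.5,z)
S=lambda x,y,z:ray('scene',170+(x+.5)/3.5-.5,120+(y+.5)/3.5-.5,z)
E
python3 - <<'E'
from h import *
np.set_printoptions(precision=4,suppress=True)
print("lid top",[T(*p,.1265) for p in((52,68),(413,53),(434,357),(67,373))])
print("lid sc (far-y-,far+y.. )",[S(*p,.1265) for p in((570,453),(217,393),(315,150),(629,196))])
print("handle top",T(173,323,.1645),T(331,317,.1645))
print("handle sc",S(390,162,.1645),S(524,181,.1645))
print("pulley hub",T(212,163,.1585),S(441,299,.1585),"rim",T(213,167,.1525),S(444,309,.1525))
print("tray top",[T(*p,.045) for p in((545,320),(755,331),(753,573),(530,565))])
print("tray sc",[S(*p,.045) for p in((140,37),(293,70),(207,227),(37,185))])
E
```

```text
lid top [array([0.7371, 0.0535, 0.1265]), array([ 0.747 , -0.2075,  0.1265]), array([ 0.5071, -0.2137,  0.1265]), array([0.4978, 0.0442, 0.1265])]
lid sc (far-y-,far+y.. ) [array([0.7381, 0.058 , 0.1265]), array([ 0.7485, -0.2007,  0.1265]), array([ 0.5072, -0.2099,  0.1265]), array([0.4965, 0.049 , 0.1265])]
handle top [ 0.5319 -0.0292  0.1645] [ 0.5352 -0.137   0.1645]
handle sc [ 0.5378 -0.1328  0.1645] [ 0.5328 -0.0268  0.1645]
pulley hub [ 0.6537 -0.0584  0.1585] [ 0.6522 -0.0587  0.1585] rim [ 0.6517 -0.0594  0.1525] [ 0.6562 -0.0556  0.1525]
tray top [array([ 0.542 , -0.3151,  0.045 ]), array([ 0.5312, -0.4741,  0.045 ]), array([ 0.3356, -0.4598,  0.045 ]), array([ 0.3441, -0.2946,  0.045 ])]
tray sc [array([ 0.3391, -0.4539,  0.045 ]), array([ 0.3477, -0.2977,  0.045 ]), array([ 0.5439, -0.3053,  0.045 ]), array([ 0.5336, -0.4677,  0.045 ])]
```

```bash
R='{"hand":0,"dx":-284,"dy":0,"dz":560,"yaw":-1.151}'; python3 -m crank '[{"hand":0,"dx":-284,"dy":0,"dz":560,"yaw":-1.151},{"hand":0,"dx":-284,"dy":0,"dz":560,"yaw":-1.151},{"hand":0,"dx":-284,"dy":0,"dz":560,"yaw":-1.151},{"hand":0,"dx":-284,"dy":0,"dz":560,"yaw":-1.151},{"hand":0,"dx":-284,"dy":0,"dz":560,"yaw":-1.151},{"hand":0,"dx":-284,"dy":0,"dz":560,"yaw":-1.151},{"hand":0,"dx":-284,"dy":0,"dz":560,"yaw":-1.151},{"hand":0,"dx":-284,"dy":0,"dz":560,"yaw":-1.151},{"hand":0,"dx":-284,"dy":0,"dz":560,"yaw":-1.151},{"hand":0,"dx":-284,"dy":0,"dz":560,"yaw":-1.151},{"hand":0,"dx":-284,"dy":0,"dz":560,"yaw":-1.151},{"hand":0,"dx":-284,"dy":0,"dz":560,"yaw":-1.151}]' 40
```

```text
clock: 1.1
position: [0.577, -0.159, 0.2311]
tool_rot: [-1.571, 0.0, 0.038]
force: [1.0, -1.3, 0.3]
grip_width: 0.0851
```

```bash
python3 -m crank '[{"hand":0,"dx":80,"dy":0,"dz":99,"yaw":0},{"hand":0,"dx":80,"dy":0,"dz":99,"yaw":0},{"hand":0,"dx":80,"dy":40,"dz":99,"yaw":0},{"hand":0,"dx":80,"dy":40,"dz":99,"yaw":0},{"hand":0,"dx":80,"dy":40,"dz":99,"yaw":0},{"hand":0,"dx":80,"dy":40,"dz":99,"yaw":0},{"hand":0,"dx":80,"dy":40,"dz":99,"yaw":0}]'
python3 - <<'E'
from h import *
for n in("scene","top"):
    im=bot.grab_frame(n)
    x,y=proj(n,[.653,-.0585,.15])[0].astype(int); c=im[y-60:y+60,x-80:x+80,::-1]
    cv2.imwrite(f"pics/{n}1.png",cv2.resize(c,None,fx=4,fy=4,interpolation=cv2.INTER_CUBIC))
print(bot.observe()['position'])
E
```

```text
clock: 1.68
position: [0.6522, -0.0601, 0.1916]
tool_rot: [-1.571, 0.0, 0.037]
force: [0.9, 0.2, -0.6]
grip_width: 0.0852
[ 0.65234873 -0.06034366  0.19219954]
```

View pics/scene1.png

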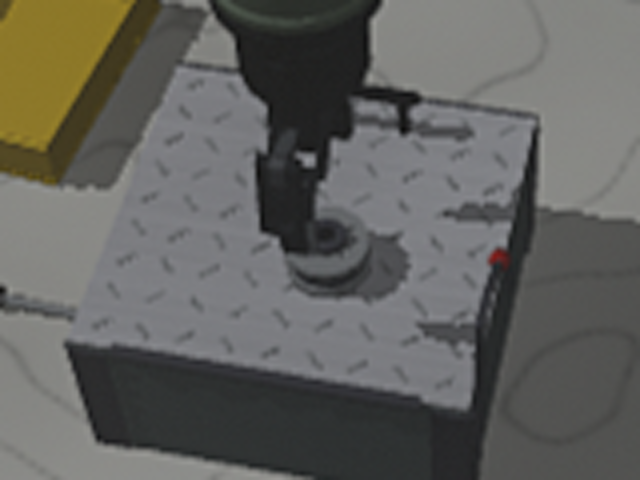

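View pics/top1.png

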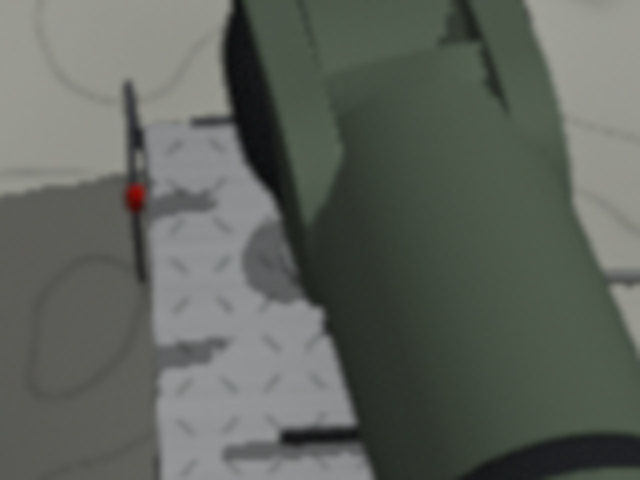

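The gripper is over the pulley, whose hub shows at about (325,232) in the scene crop. The lid around it is clear, so I'll go down and grip.

```bash
python3 -m crank '[{"hand":0,"dx":0,"dy":25,"dz":1,"yaw":0},{"hand":0,"dx":0,"dy":45,"dz":1,"yaw":0},{"hand":0,"dx":0,"dy":61,"dz":1,"yaw":0},{"hand":0,"dx":0,"dy":61,"dz":1,"yaw":0},{"hand":0.2,"dx":0,"dy":61,"dz":1,"yaw":0},{"hand":0.3,"dx":0,"dy":61,"dz":1,"yaw":0},{"hand":1,"dx":0,"dy":61,"dz":1,"yaw":0},{"hand":1,"dx":0,"dy":61,"dz":1,"yaw":0},{"hand":1,"dx":0,"dy":61,"dz":1,"yaw":0},{"hand":1,"dx":0,"dy":61,"dz":1,"yaw":0}]' 60
python3 - <<'E'
from h import *
n="scene";im=bot.grab_frame(n)
x,y=proj(n,[.653,-.0585,.15])[0].astype(int); c=im[y-50:y+50,x-60:x+60,::-1]
cv2.imwrite(f"pics/{n}2.png",cv2.resize(c,None,fx=5,fy=5,interpolation=cv2.INTER_CUBIC))
s=bot.observe();print(s['position'],s['force'],s['grip_width'])
E
```

```text
clock: 2.62
position: [0.6528, -0.0582, 0.1324]
tool_rot: [-1.572, -0.002, 0.037]
force: [-6.6, -1.2, 12.1]
grip_width: 0.0536
[ 0.652753   -0.05818536  0.13242155] [-7.0903244  -1.67110773 13.62181192] 0.05394623692079751
```

View pics/scene2.png

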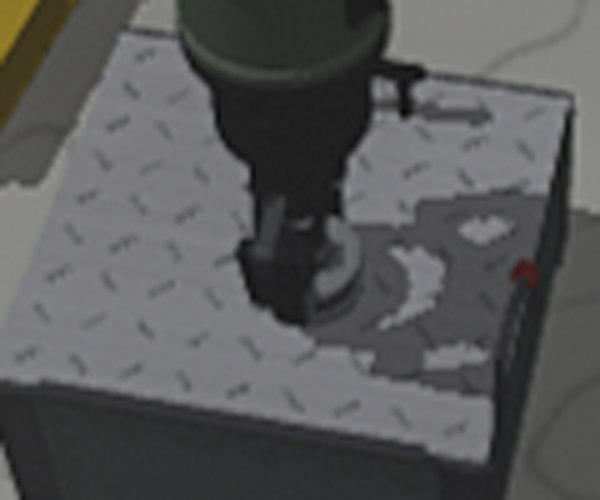

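The picture shows the near finger at about (285,270) gripping the pulley, whose right rim is at (360,270) and still level. I'll lift a little and check.

```bash
python3 -m crank '[{"hand":1,"dx":0,"dy":-4,"dz":0,"yaw":0},{"hand":1,"dx":0,"dy":-10,"dz":0,"yaw":0},{"hand":1,"dx":0,"dy":-20,"dz":0,"yaw":0},{"hand":1,"dx":0,"dy":-35,"dz":0,"yaw":0},{"hand":1,"dx":0,"dy":-50,"dz":0,"yaw":0},{"hand":1,"dx":0,"dy":-50,"dz":0,"yaw":0},{"hand":1,"dx":0,"dy":-50,"dz":0,"yaw":0}]'
python3 - <<'E'
from h import *
n="scene";im=bot.grab_frame(n)
x,y=proj(n,[.653,-.0585,.18])[0].astype(int); c=im[y-50:y+50,x-60:x+60,::-1]
cv2.imwrite(f"pics/{n}3.png",cv2.resize(c,None,fx=5,fy=5,interpolation=cv2.INTER_CUBIC))
s=bot.observe();print(s['position'],s['force'],s['grip_width'])
E
```

```text
clock: 3.25
position: [0.6529, -0.0578, 0.1813]
tool_rot: [-1.571, -0.002, 0.038]
force: [-0.7, 0.4, -5.4]
grip_width: 0.0533
[ 0.65237615 -0.05781152  0.18027267] [-0.3487967  -0.05976087 -3.86498166] 0.05335998520133351
```

View pics/scene3.png

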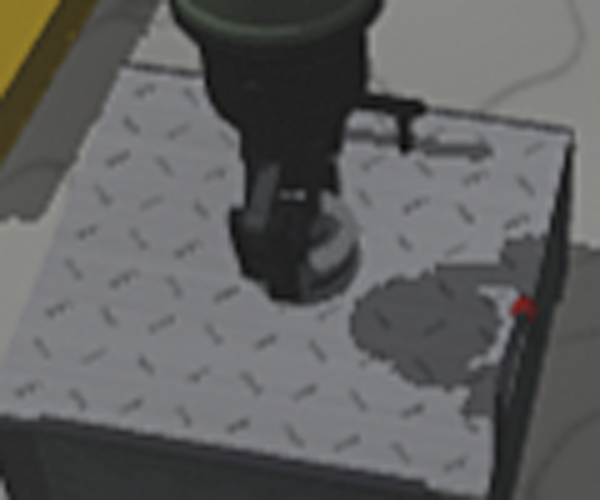

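The pulley is off the lid and level, with its shadow apart at (420,320). I'll carry it to the tray with a gentle ramp.

```bash
python3 -m crank '[{"hand":1,"dx":0,"dy":-15,"dz":0,"yaw":0},{"hand":1,"dx":-7,"dy":-35,"dz":-10,"yaw":0},{"hand":1,"dx":-22,"dy":-40,"dz":-31,"yaw":0},{"hand":1,"dx":-42,"dy":-40,"dz":-59,"yaw":0},{"hand":1,"dx":-64,"dy":-40,"dz":-90,"yaw":0},{"hand":1,"dx":-86,"dy":-40,"dz":-121,"yaw":0},{"hand":1,"dx":-108,"dy":-40,"dz":-152,"yaw":0},{"hand":1,"dx":-130,"dy":-40,"dz":-183,"yaw":0},{"hand":1,"dx":-152,"dy":-40,"dz":-214,"yaw":0},{"hand":1,"dx":-174,"dy":-40,"dz":-245,"yaw":0},{"hand":1,"dx":-195,"dy":-40,"dz":-275,"yaw":0},{"hand":1,"dx":-210,"dy":-40,"dz":-297,"yaw":0}]'
```

```text
clock: 4.3
position: [0.4511, -0.3652, 0.2194]
tool_rot: [-1.571, 0.002, 0.036]
force: [0.9, -0.4, -4.0]
grip_width: 0.0533
```

```bash
python3 -m crank '[{"hand":1,"dx":-10,"dy":10,"dz":-14,"yaw":0},{"hand":1,"dx":-15,"dy":35,"dz":-20,"yaw":0},{"hand":1,"dx":-15,"dy":65,"dz":-20,"yaw":0},{"hand":1,"dx":-15,"dy":95,"dz":-20,"yaw":0},{"hand":1,"dx":-15,"dy":125,"dz":-20,"yaw":0},{"hand":1,"dx":-15,"dy":150,"dz":-20,"yaw":0},{"hand":1,"dx":-15,"dy":165,"dz":-20,"yaw":0},{"hand":1,"dx":-15,"dy":170,"dz":-20,"yaw":0},{"hand":1,"dx":-15,"dy":170,"dz":-20,"yaw":0},{"hand":1,"dx":-15,"dy":170,"dz":-20,"yaw":0}]'
python3 - <<'E'
from h import *
n="scene";im=bot.grab_frame(n)
x,y=proj(n,[.44,-.38,.07])[0].astype(int); c=im[y-60:y+60,x-80:x+80,::-1]
cv2.imwrite(f"pics/{n}4.png",cv2.resize(c,None,fx=4,fy=4,interpolation=cv2.INTER_CUBIC))
s=bot.observe();print(s['position'],s['force'],s['grip_width'])
E
```

```text
clock: 5.13
position: [0.4398, -0.3831, 0.0506]
tool_rot: [-1.571, -0.0, 0.038]
force: [1.5, -0.3, -2.9]
grip_width: 0.0536
[ 0.44005076 -0.38335451  0.05118782] [-0.5024746  -0.22405361 -3.51302838] 0.05328936227386167
```

View pics/scene4.png

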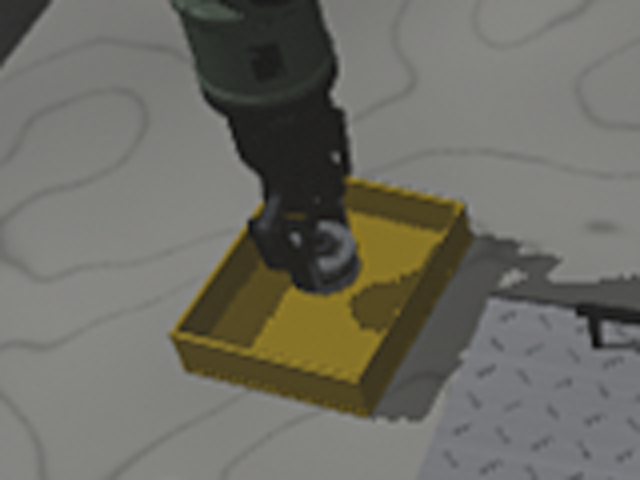

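The pulley is level above the tray floor, at about (330,255) in the crop, and well clear of the walls. I'll lower it slowly.

```bash
python3 -m crank '[{"hand":1,"dx":0,"dy":10,"dz":0,"yaw":0},{"hand":1,"dx":0,"dy":22,"dz":0,"yaw":0},{"hand":1,"dx":0,"dy":30,"dz":0,"yaw":0},{"hand":1,"dx":0,"dy":34,"dz":0,"yaw":0},{"hand":1,"dx":0,"dy":36,"dz":0,"yaw":0},{"hand":1,"dx":0,"dy":37,"dz":0,"yaw":0},{"hand":1,"dx":0,"dy":37,"dz":0,"yaw":0}]'
```

```text
clock: 5.77
position: [0.4397, -0.383, 0.0132]
tool_rot: [-1.571, 0.0, 0.038]
force: [-0.5, 0.1, -3.3]
grip_width: 0.0534
```

```bash
python3 -m crank '[{"hand":1,"dx":0,"dy":1,"dz":0,"yaw":0},{"hand":1,"dx":0,"dy":2,"dz":0,"yaw":0},{"hand":1,"dx":0,"dy":2,"dz":0,"yaw":0},{"hand":1,"dx":0,"dy":2.5,"dz":0,"yaw":0},{"hand":1,"dx":0,"dy":2.5,"dz":0,"yaw":0}]'
```

```text
clock: 6.18
position: [0.4397, -0.3831, 0.0111]
tool_rot: [-1.571, -0.0, 0.038]
force: [-2.2, 0.5, 0.5]
grip_width: 0.0532
```

The force has dropped to zero, so it is on the floor. I'll open the gripper.

```bash
python3 -m crank '[{"hand":0.3,"dx":0,"dy":0,"dz":0,"yaw":0},{"hand":0.2,"dx":0,"dy":0,"dz":0,"yaw":0},{"hand":0,"dx":0,"dy":0,"dz":0,"yaw":0},{"hand":0,"dx":0,"dy":0,"dz":0,"yaw":0},{"hand":0,"dx":0,"dy":0,"dz":0,"yaw":0},{"hand":0,"dx":0,"dy":0,"dz":0,"yaw":0},{"hand":0,"dx":0,"dy":-10,"dz":0,"yaw":0},{"hand":0,"dx":0,"dy":-30,"dz":0,"yaw":0},{"hand":0,"dx":0,"dy":-65,"dz":0,"yaw":0},{"hand":0,"dx":0,"dy":-105,"dz":0,"yaw":0},{"hand":0,"dx":0,"dy":-145,"dz":0,"yaw":0},{"hand":0,"dx":0,"dy":-186,"dz":0,"yaw":0}]'
python3 - <<'E'
from h import *
n="scene";im=bot.grab_frame(n)
x,y=proj(n,[.44,-.38,.07])[0].astype(int); c=im[y-60:y+60,x-80:x+80,::-1]
cv2.imwrite(f"pics/{n}5.png",cv2.resize(c,None,fx=4,fy=4,interpolation=cv2.INTER_CUBIC))
s=bot.observe();print(s['position'],s['force'],s['grip_width'])
E
```

```text
clock: 7.18
position: [0.4393, -0.3826, 0.1994]
tool_rot: [-1.571, -0.0, 0.038]
force: [0.8, -1.4, -0.1]
grip_width: 0.0855
[ 0.44188974 -0.38439333  0.2073125 ] [ 2.98646717 -2.94043515 10.46304068] 0.08578667215695612
```

View pics/scene5.png

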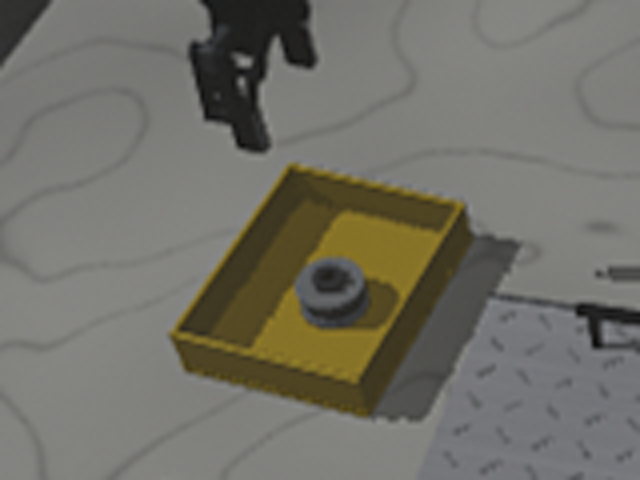

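The pulley lies flat and free in the tray, at about (333,290). Next is the handle.

```bash
python3 -m crank '[{"hand":0,"dx":12,"dy":-20,"dz":30,"yaw":0},{"hand":0,"dx":104,"dy":-35,"dz":298,"yaw":0},{"hand":0,"dx":104,"dy":-35,"dz":298,"yaw":0},{"hand":0,"dx":104,"dy":-35,"dz":298,"yaw":0},{"hand":0,"dx":104,"dy":-35,"dz":298,"yaw":0},{"hand":0,"dx":104,"dy":-35,"dz":298,"yaw":0},{"hand":0,"dx":104,"dy":-35,"dz":298,"yaw":0},{"hand":0,"dx":104,"dy":-35,"dz":298,"yaw":0},{"hand":0,"dx":104,"dy":-35,"dz":298,"yaw":0},{"hand":0,"dx":104,"dy":-35,"dz":298,"yaw":0},{"hand":0,"dx":104,"dy":-35,"dz":298,"yaw":0},{"hand":0,"dx":104,"dy":-35,"dz":298,"yaw":0}]'
```

```text
clock: 8.23
position: [0.5319, -0.0825, 0.232]
tool_rot: [-1.571, 0.0, 0.036]
force: [-0.6, -0.8, 0.1]
grip_width: 0.0854
```

```bash
python3 -m crank '[{"hand":0,"dx":1,"dy":20,"dz":1,"yaw":0},{"hand":0,"dx":1,"dy":45,"dz":1,"yaw":0},{"hand":0,"dx":1,"dy":65,"dz":1,"yaw":0},{"hand":0,"dx":1,"dy":80,"dz":1,"yaw":0},{"hand":0,"dx":1,"dy":86,"dz":1,"yaw":0},{"hand":0,"dx":1,"dy":86,"dz":1,"yaw":0},{"hand":0,"dx":1,"dy":86,"dz":1,"yaw":0}]' 60
python3 - <<'E'
from h import *
n="scene";im=bot.grab_frame(n)
x,y=proj(n,[.533,-.08,.16])[0].astype(int); c=im[y-50:y+50,x-60:x+60,::-1]
cv2.imwrite(f"pics/{n}6.png",cv2.resize(c,None,fx=5,fy=5,interpolation=cv2.INTER_CUBIC))
s=bot.observe();print(s['position'],s['force'],s['grip_width'])
E
```

```text
clock: 8.82
position: [0.5333, -0.0809, 0.1463]
tool_rot: [-1.571, -0.0, 0.037]
force: [0.3, 0.3, 0.9]
grip_width: 0.0853
[ 0.53357631 -0.08077812  0.14670781] [0.02228994 0.53863214 0.96247332] 0.08496924623304995
```

View pics/scene6.png

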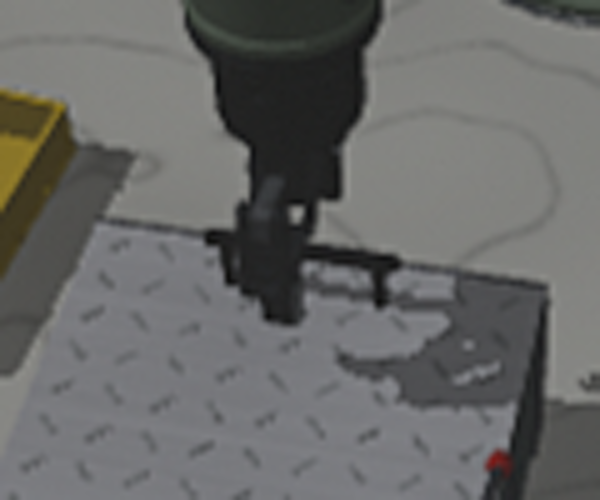

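The far finger is at (280,290), past the bar and between the posts at (230,265) and (380,285). I'll close.

```bash
python3 -m crank '[{"hand":0.5,"dx":0,"dy":0,"dz":0,"yaw":0},{"hand":1,"dx":0,"dy":0,"dz":0,"yaw":0},{"hand":1,"dx":0,"dy":0,"dz":0,"yaw":0},{"hand":1,"dx":0,"dy":0,"dz":0,"yaw":0},{"hand":1,"dx":0,"dy":0,"dz":0,"yaw":0},{"hand":1,"dx":0,"dy":0,"dz":0,"yaw":0},{"hand":1,"dx":0,"dy":0,"dz":0,"yaw":0},{"hand":1,"dx":0,"dy":0,"dz":0,"yaw":0}]' 45
python3 - <<'E'
import numpy as np
np.set_printoptions(precision=1,suppress=True)
h0=np.array([-210,41])
for d in range(0,51,5):
    t=np.radians(d);c,s=np.cos(t),np.sin(t)
    p=np.array([-210*c+41*s,210*s+41*c]); print(d,p-h0)
E
```

```text
clock: 9.53
position: [0.5309, -0.0804, 0.1458]
tool_rot: [-1.571, 0.005, 0.038]
force: [-18.6, 1.1, 18.0]
grip_width: 0.0093
0 [0. 0.]
5 [ 4.4 18.1]
10 [10.3 35.8]
15 [17.8 53. ]
20 [26.7 69.4]
25 [37.  84.9]
30 [48.6 99.5]
35 [ 61.5 113. ]
40 [ 75.5 125.4]
45 [ 90.5 136.5]
50 [106.4 146.2]
```

```bash
python3 -m crank '[{"hand":1,"dx":-2,"dy":-3,"dz":0,"yaw":0},{"hand":1,"dx":-1,"dy":-9,"dz":0,"yaw":0},{"hand":1,"dx":2,"dy":-18,"dz":0,"yaw":0},{"hand":1,"dx":5,"dy":-27,"dz":0,"yaw":0},{"hand":1,"dx":8,"dy":-36,"dz":0,"yaw":0},{"hand":1,"dx":11.5,"dy":-44.5,"dz":0,"yaw":0},{"hand":1,"dx":15.5,"dy":-53,"dz":0,"yaw":0},{"hand":1,"dx":19.5,"dy":-61,"dz":0,"yaw":0},{"hand":1,"dx":24,"dy":-69.5,"dz":0,"yaw":0},{"hand":1,"dx":29,"dy":-77,"dz":0,"yaw":0},{"hand":1,"dx":34.5,"dy":-85,"dz":0,"yaw":0},{"hand":1,"dx":34.5,"dy":-85,"dz":0,"yaw":0}]'
python3 - <<'E'
from h import *
n="scene";im=bot.grab_frame(n)
x,y=proj(n,[.6,-.08,.2])[0].astype(int); c=im[y-60:y+60,x-80:x+80,::-1]
cv2.imwrite(f"pics/{n}7.png",cv2.resize(c,None,fx=4,fy=4,interpolation=cv2.INTER_CUBIC))
s=bot.observe();print(s['position'],s['force'],s['grip_width'])
E
```

```text
clock: 10.53
position: [0.5675, -0.079, 0.2326]
tool_rot: [-1.571, 0.001, 0.038]
force: [-15.0, -0.7, 5.9]
grip_width: 0.0088
[ 0.56700692 -0.07903437  0.23188722] [-13.6434295   -0.22958712   5.18298102] 0.009578531556537942
```

View pics/scene7.png

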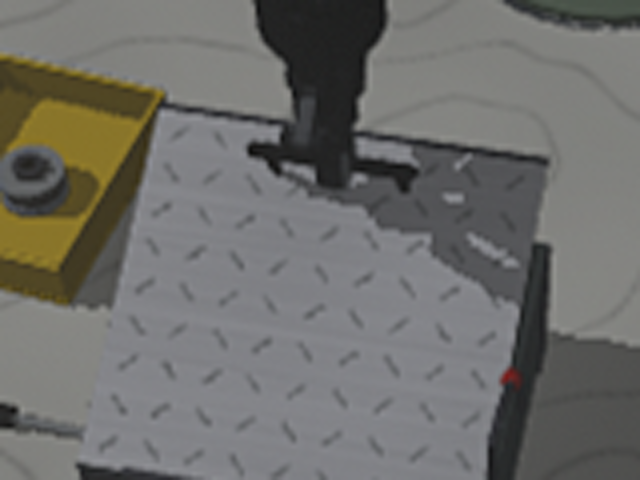

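The lid has swung to about 25° with the bar held, gripper at (330,160), and nothing touching. On to 50°.

```bash
python3 -m crank '[{"hand":1,"dx":2,"dy":-4,"dz":0,"yaw":0},{"hand":1,"dx":5,"dy":-7.5,"dz":0,"yaw":0},{"hand":1,"dx":10.5,"dy":-14.5,"dz":0,"yaw":0},{"hand":1,"dx":17,"dy":-21.5,"dz":0,"yaw":0},{"hand":1,"dx":23.5,"dy":-28,"dz":0,"yaw":0},{"hand":1,"dx":30.5,"dy":-34.5,"dz":0,"yaw":0},{"hand":1,"dx":37.5,"dy":-40.5,"dz":0,"yaw":0},{"hand":1,"dx":45,"dy":-46,"dz":0,"yaw":0},{"hand":1,"dx":52.5,"dy":-51.5,"dz":0,"yaw":0},{"hand":1,"dx":60.5,"dy":-56.5,"dz":0,"yaw":0},{"hand":1,"dx":68,"dy":-61,"dz":0,"yaw":0},{"hand":1,"dx":68,"dy":-61,"dz":0,"yaw":0}]'
python3 - <<'E'
from h import *
for n in("scene","top"):
    im=bot.grab_frame(n)
    cv2.imwrite(f"pics/{n}8f.png",im[:,:,::-1])
    x,y=proj(n,[.66,-.08,.2])[0].astype(int); c=im[y-60:y+60,x-80:x+80,::-1]
    cv2.imwrite(f"pics/{n}8.png",cv2.resize(c,None,fx=4,fy=4,interpolation=cv2.INTER_CUBIC))
s=bot.observe();print(s['position'],s['force'],s['grip_width'])
E
```

```text
clock: 11.58
position: [0.6369, -0.0764, 0.2945]
tool_rot: [-1.571, -0.002, 0.038]
force: [-13.3, -0.3, 18.9]
grip_width: 0.0086
[ 0.63603066 -0.07641519  0.29403872] [-12.63418351  -1.62404657  16.5509834 ] 0.009075786302257497
```

View pics/scene8.png

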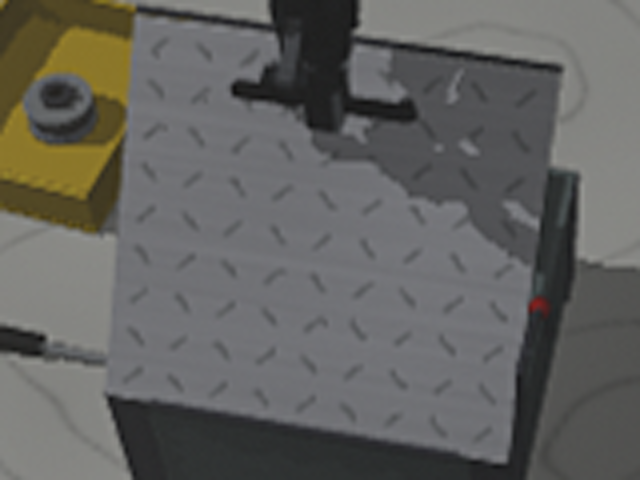

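View pics/top8f.png

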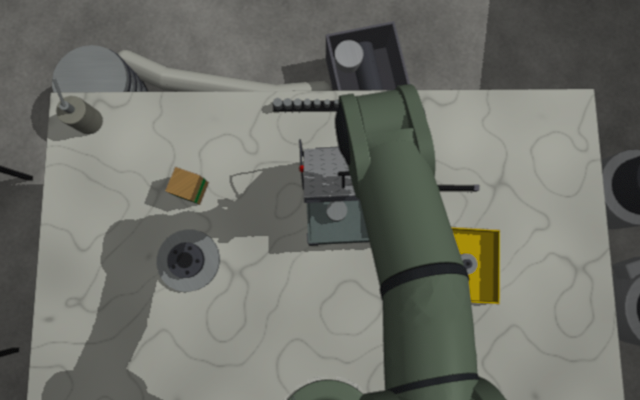

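The lid is open, with its near edge from (135,10) to (562,68) in the crop, and the pulley is still flat in the tray. I'll check the angle against the projected lid corners.

```bash
python3 - <<'E'
from h import *
import numpy as np
np.set_printoptions(precision=1,suppress=True)
ya=.038; ex=np.array([np.cos(ya),np.sin(ya),0]);ey=np.array([-np.sin(ya),np.cos(ya),0]);H=np.array([.7421,-.0741,.1205])
x,y=proj("scene",[.66,-.08,.2])[0].astype(int)
def P(th,a,b,n):
    t=np.radians(th);c,s=np.cos(t),np.sin(t)
    return H+ex*(-a*c+n*s)+ey*b+np.array([0,0,1])*(a*s+n*c)
for th in(44,47,50,53,56):
    pts=[P(th,240,-130,6),P(th,240,130,6),P(th,0,-130,6),P(th,0,130,6),P(th,210,-50,41),P(th,210,50,41)]
    q=proj("scene",pts); q=(q-[x-80,y-60]+.5)*4; print(th,q.ravel())
    print("  top handle+near left",proj("top",[pts[5],pts[1]]).ravel())
E
python3 - <<'E'
import cv2
a=cv2.imread("pics/top8f.png")[130:260,290:380]; cv2.imwrite("pics/top8c.png",cv2.resize(a,None,fx=4.5,fy=4.5,interpolation=cv2.INTER_CUBIC))
E
```

```text
44 [ 10304.5  26654.4  -4974.    7620.9 -17761.1  -2489.2  -9588.7  -1391.5
   1263.7   6566.9  -1278.    5027.2]
  top handle+near left [ 425.4  -28.7  603.5 -139.8]
47 [  6290.2  15442.   -3863.8   6144.6 -17698.7  -2435.3  -9606.7  -1419.6
   1194.5   5518.2  -1011.1   4343.9]
  top handle+near left [ 423.9    0.3  594.4 -104.5]
50 [  4669.6  10875.1  -3118.1   5140.8 -17612.9  -2378.7  -9632.3  -1448.9
   1146.7   4746.5   -806.6   3813.2]
  top handle+near left [422.8  28.  586.6 -71.5]
53 [  3797.7   8386.8  -2583.    4410.2 -17504.6  -2319.8  -9665.8  -1479.3
   1112.5   4152.1   -644.7   3387. ]
  top handle+near left [422.   54.6 580.1 -40.6]
56 [  3256.1   6814.6  -2180.8   3851.6 -17375.1  -2259.1  -9707.   -1511.
   1087.7   3678.    -513.4   3035.4]
  top handle+near left [421.5  80.2 574.6 -11.3]
```

View pics/top8c.png

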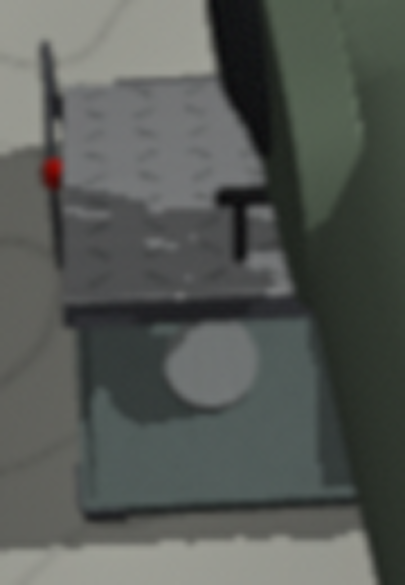

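I mixed mm with metres there, so I'll redo it. In the top crop the handle's end is at (220,197), and the near-left lid corner at (66,305).

```bash
python3 - <<'E'
from h import *
np.set_printoptions(precision=1,suppress=True)
ya=.038; ex=np.array([np.cos(ya),np.sin(ya),0]);ey=np.array([-np.sin(ya),np.cos(ya),0]);H=np.array([.7421,-.0741,.1205])
x,y=proj("scene",[.66,-.08,.2])[0].astype(int)
def P(th,a,b,n):
    t=np.radians(th);c,s=np.cos(t),np.sin(t); a,b,n=a/1e3,b/1e3,n/1e3
    return H+ex*(-a*c+n*s)+ey*b+np.array([0,0,1])*(a*s+n*c)
for th in(44,47,50,53,56):
    pts=[P(th,240,-130,6),P(th,240,130,6),P(th,0,-130,6),P(th,0,130,6),P(th,210,-50,41),P(th,210,50,41)]
    q=proj("scene",pts); q=(q-[x-80,y-60]+.5)*4; print(th,q.ravel())
    print("  top handle+near left",((proj("top",[pts[5],pts[1]])-[290,130]+.5)*4.5).ravel())
s=bot.observe();print(s['position'],s['force'])
E
```

```text
44 [146.8  12.7 564.3  72.  102.9 393.7 507.6 463.5 250.3  79.5 415.4 103.6]
  top handle+near left [222.8 240.6  62.6 343.2]
47 [139.7  12.9 562.   72.9 102.8 394.2 507.5 464.  244.5  83.5 411.3 107.9]
  top handle+near left [222.3 219.2  61.  321.8]
50 [132.3  14.2 559.4  74.9 102.8 394.6 507.4 464.5 238.6  88.7 407.  113.4]
  top handle+near left [221.7 197.2  59.5 299.4]
53 [124.7  16.6 556.7  78.2 102.7 395.1 507.4 465.  232.6  94.9 402.6 119.9]
  top handle+near left [221.  174.6  57.9 276. ]
56 [116.9  20.2 553.7  82.6 102.7 395.6 507.3 465.5 226.4 102.2 398.  127.6]
  top handle+near left [220.2 151.6  56.3 251.7]
[ 0.6 -0.1  0.3] [-12.6  -1.6  16.6]
```

Both views give 49–50°. I'll ease the 20 N radial squeeze by about 2 mm and watch that it stays still.

```bash
python3 -m crank '[{"hand":1,"dx":-0.5,"dy":-1,"dz":0,"yaw":0},{"hand":1,"dx":-0.8,"dy":-1.7,"dz":0,"yaw":0},{"hand":1,"dx":-0.8,"dy":-1.7,"dz":0,"yaw":0},{"hand":1,"dx":-0.8,"dy":-1.7,"dz":0,"yaw":0},{"hand":1,"dx":-0.8,"dy":-1.7,"dz":0,"yaw":0},{"hand":1,"dx":-0.8,"dy":-1.7,"dz":0,"yaw":0}]' 60; python3 -m crank '[{"hand":1,"dx":0,"dy":0,"dz":0,"yaw":0},{"hand":1,"dx":0,"dy":0,"dz":0,"yaw":0},{"hand":1,"dx":0,"dy":0,"dz":0,"yaw":0},{"hand":1,"dx":0,"dy":0,"dz":0,"yaw":0},{"hand":1,"dx":0,"dy":0,"dz":0,"yaw":0},{"hand":1,"dx":0,"dy":0,"dz":0,"yaw":0},{"hand":1,"dx":0,"dy":0,"dz":0,"yaw":0},{"hand":1,"dx":0,"dy":0,"dz":0,"yaw":0},{"hand":1,"dx":0,"dy":0,"dz":0,"yaw":0},{"hand":1,"dx":0,"dy":0,"dz":0,"yaw":0},{"hand":1,"dx":0,"dy":0,"dz":0,"yaw":0},{"hand":1,"dx":0,"dy":0,"dz":0,"yaw":0}]'
python3 - <<'E'
from h import *
im=bot.grab_frame("top"); a=im[130:260,290:380,::-1]; b=cv2.imread("pics/top8f.png")[130:260,290:380]
cv2.imwrite("pics/top9c.png",cv2.resize(np.hstack([a,b]),None,fx=4.4,fy=4.4,interpolation=cv2.INTER_CUBIC))
im=bot.grab_frame("scene"); cv2.imwrite("pics/scene9f.png",im[:,:,::-1])
s=bot.observe();print(s['position'].round(4),s['force'].round(1),s['qd'].round(4),s['grip_width'],s['clock'])
E
```

```text
clock: 12.18
position: [0.6349, -0.0764, 0.2936]
tool_rot: [-1.571, -0.0, 0.038]
force: [-2.4, -0.4, 0.0]
grip_width: 0.0086
clock: 13.18
position: [0.6348, -0.0765, 0.2936]
tool_rot: [-1.571, -0.0, 0.038]
force: [-3.8, -1.2, 3.1]
grip_width: 0.0083
[ 0.6348 -0.0764  0.2936] [-3.7 -1.9  3.1] [ 0.001   0.0005 -0.0009 -0.0014  0.0006 -0.0001  0.0001] 0.008843453982727642 13.2833
```

View pics/top9c.png

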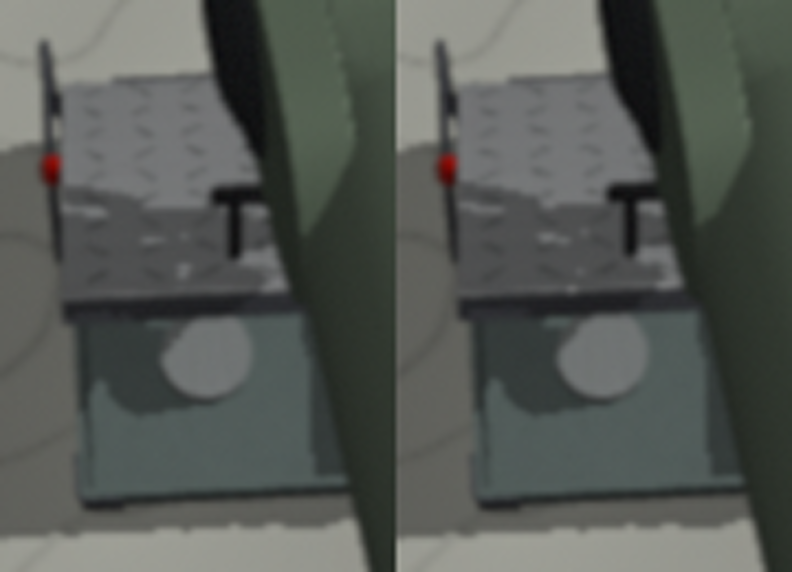

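View pics/scene9f.png

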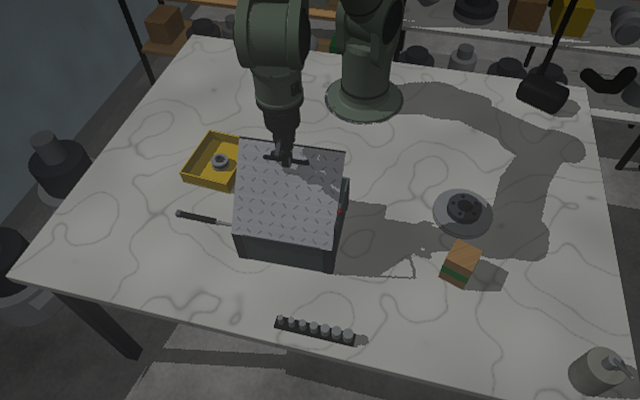

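The lid holds still: its edge and handle match the earlier picture (left half now, right half before) to within a pixel. The pulley lies in the tray at (220,160) in the scene view, and the disc, strut and carton are where they started. I'll hand it in.

```bash
python3 - <<'E'
from workcell import bot
print(bot.job_done())
E
```

```text
the job is handed in; nothing more can be done
None
```

I laid the pulley flat in the yellow tray with the lid still closed. I then lifted the lid by its bar handle and handed the job in at 13.3 s, still gripping it at about 50 degrees.

- **Lid angle:** lid corners and handle measured in the two views gave 49 to 50 degrees. I then eased a roughly 20 N squeeze by about 2 mm. The last pictures and a one-second hold showed no movement beyond about a pixel.
- **Grip:** 60 N on the bar, with a steady opening of about 9 mm. That is 2 mm under the bar's 11 mm; the pulley read about 2.5 mm under too.
- **Pulley:** the last picture shows it flat and free in the tray, about the middle.
- **Bystanders:** by eye, the disc, strut and carton are where they started.
- **Disagreement:** the last force reading was about 3 N up and 4 N towards the robot. A hanging lid should pull the tool down, so I put it down to a small leftover squeeze towards the hinge. I could not check contact forces directly.

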